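Refit a dough-sheeter roller in its V-groove bearing bed

ROBOT

A 6-joint arm with a two-finger parallel gripper is mounted at the origin on the work surface. World frame = base frame: x ahead of the robot, y to its left, z up, the work surface at z = 0. Lengths are in mm, angles in rad, forces in N, time in s.
With the tool pointing down it reaches from about 275 to 825 mm from the base axis. Payload 5.2 kg.
Tool frame: the origin (TCP) lies at the very end of the fingers, on their centre line; the grasp point (between the pads) lies 19 mm behind it; z points along the fingers, y is the line along which they close (so a half turn about z gives the same grasp; the last joint's range is limited). The gripper opens to 93 mm and grips with 3 to 60 N. Pads are 15 mm wide; open, the fingers measure 128 mm over their backs; the gripper's body (75 mm by 188 mm) begins 65 mm behind the grasp point.
Start: joints at [-1.358, 0.259, 1.535, -0, 1.348, -0.203], TCP at [222.178, -503.132, 218.653] pointing down, gripper open.
Joint ranges: [-3.14, 3.14], [-0.91, 2.08], [0.19, 2.58], [-1.22, 4.36], [0.22, 2.71], [-3.12, 3.12]. Speed limits (rad/s): [2.57, 2.57, 3.14, 3.14, 3.14, 3.14].

INTERFACE

Orientations are given as [roll, pitch, yaw] about the fixed x, y, z axes, in that order (R = Rz(yaw) Ry(pitch) Rx(roll)).
In Python, from bench import robot gives the robot as it stands. The module is installed in compiled form; this text tells all that it offers. Calls block until the motion is done:
- robot.move_ptp(position, orientation): joint-space move of the TCP to a pose.
- robot.move_linear(position, ori=None, speed=150, f_stop=None): straight line of the TCP; ori=None keeps the orientation; speed is the mean speed in mm/s. With f_stop (N) it stops when the force on the tool has changed by that much, and returns True; else False.
- robot.move_j(angles): joint-space move.
- robot.move_gripper(opening): opening from 0.0 (shut) to 1.0 (fully open); the grip force is fixed at half the most; returns when the fingers have stopped.
- robot.sleep(seconds).
- robot.inverse_kinematics(position, orientation): joint angles nearest the present ones, or None.
- robot.get_image(name): name is "side" or "top"; returns a dict with "img" (400x640x3 uint8, blue, green, red), "fovy" (degrees; the focal length in pixels is half the picture's height over the tangent of half this angle, whatever the lens; pixels are square), "cx", "cy" (the principal point, pixels), "eye" and "orientation" of the camera in the world. Camera axes: x right, y down, z forward; pixel columns grow to the right and rows downward; lengths in mm; the calibration is good to about 2 mm. A picture is of the moment at which its call begins. There is no depth.
A pose or a line that the arm cannot do raises robot.MotionError and nothing moves.
- robot.hand_in(): hands the job in; it is judged then, once.
Readings, each from a call of its own:
- robot.current_t(): time.
- robot.current_qpos(): joint angles.
- robot.current_joint_vel(): joint speeds.
- robot.current_joint_efforts(): joint torques, N m.
- robot.current_tcp_pos(): TCP position.
- robot.current_eef_rot(): TCP orientation.
- robot.current_contact_force(): force on the tool from outside, world axes, zero at the start.
- robot.current_ft_torque(): the same for the moment, N m.
- robot.current_gripper_width(): opening from 0.0 (shut) to 1.0 (fully open).
- robot.current_finger_force(): force on a finger pad.
Only numpy, scipy, OpenCV 4.12 (cv2) and the standard library are available. Lean on these libraries where they do the work, as an engineer would, in place of code of your own. Each camera call takes 0.05 s, during which the arm holds its last target. There are 200 camera calls.

TASK

Refit the cleaned roller: lift it off the wooden rest, lay it in the V-groove of the metal bearing bed, clear of the white hood, and let go of it. Then slide it gently along the groove, under the hood, until its end meets the stop screw hidden in there; press it against the stop for a good second with a light fingertip push (about 5 to 12 N on the stop, never as much as 20 N), and leave it lying in the groove touching the stop. Leave the other things on the table alone.

Things in the scene. Friction and masses are not known exactly. Their poses are not given: they have to be found in the camera images.
- roller_mid (a point): Centre of the loose roller: white plastic barrel 30 mm in diameter, 130 mm long, with a steel journal 16 mm in diameter, 10 mm long at each end; 150 mm over all, ends alike. x along the roller (y, z turn as it rolls). 0.2 to 0.45 kg. It starts on the rest, axis 31 mm above the table. Sliding it along the groove takes roughly 1 to 5 N.
- rest: Fixed wooden rest, base 150 x 70 x 8 mm, origin at the centre of its underside; x along the roller lying on it. Two V-notched cross-pieces 20 mm thick, 50 mm either side of the centre, 23 mm high, carry the roller; the 80 mm between them is free for fingers down to the base.
- bed: Fixed bearing bed, base 260 x 90 x 10 mm, origin at the centre of its underside, x along the groove towards the hood. 90-degree V-groove from x = -125 to 125 mm; its walls rise to 25 mm above the table, within 19 mm of the centre line, so fingers can straddle a roller down to 27 mm above the table. A roller in it has its axis 33.2 mm up.
- groove_axis (a point): Point on the axis of a roller lying in the groove, 33.2 mm above the table, at x = -35 mm of the bed: a roller centred here lies in the open groove, leading end 20 mm short of the hood, 15 mm of groove left behind its near end. x along the groove towards the hood.
- hood_mouth (a point): Centre of the open mouth of the white hood, on the roller axis (x = 60 mm of the bed), 33.2 mm above the table; x points into the hood. The hood, 66 mm wide and 66 mm high, covers the groove from here on, 70 mm long, closed on top, sides and end; the roller passes with room all round and its near end always stays outside.
- stop_block: Fixed end plate of the hood, 6 x 66 x 52 mm, at x = 127 mm of the bed, origin at table height. It carries the stop: an adjusting screw with a rounded steel tip, on the roller axis inside the hood; it does not give way. How far it is screwed in is not known: its tip lies anywhere from 20 to 48 mm inside the mouth, out of sight, to be found by feel.
- grease_jar: Bystander: white jar 56 mm in diameter, 60 mm high; origin at the centre of its underside.
- cutter: Bystander: steel cutter ring 70 mm in diameter, 30 mm high; origin at the centre of its underside.
- scraper: Bystander: bench scraper, steel blade 100 x 70 mm with a dark wooden grip 18 mm high along one edge, lying flat; origin at the centre of the blade's underside.
Not all that is in view belongs to the job. What is meant by the part that bears roller_mid is not black, and is the larger of those in its own colour.

How it is judged (in metres and radians):
On the way, in this order (a step that is already met when the one before it is completed fails the run):
1. the roller lies in the V-groove, let go, its leading end short of the hood (x of roller_mid in the frame of bed between -0.075 and -0.014 m and horizontal distance between roller_mid and groove_axis below 0.045 m and y of roller_mid in the frame of bed between -0.003 and 0.003 m and height (world z) of roller_mid between 0.03 and 0.0362 m and angle between the x axis of roller_mid and the x axis of bed, either way round below 0.05 rad and contact force between the fingers and roller below 0.2 N), for 0.3 s.
2. the roller, lying in the groove, is pressed by the fingers against the stop with more than 4 N for half a second (contact force between roller and stop_block above 4 N and x of roller_mid in the frame of bed above 0.002 m and height (world z) of roller_mid below 0.0362 m and angle between the x axis of roller_mid and the x axis of bed, either way round below 0.05 rad and contact force between the fingers and roller above 1 N), for 0.5 s.
At the end, for the whole second after the job is handed in: The roller lies at rest in the V-groove (axis within 3 mm sideways and in height and 0.05 rad of the groove's), its end under the hood and still touching the stop (contact force between roller and stop_block above 0.05 N and x of roller_mid in the frame of bed above 0.002 m and y of roller_mid in the frame of bed between -0.003 and 0.003 m and height (world z) of roller_mid between 0.03 and 0.0362 m and angle between the x axis of roller_mid and the x axis of bed, either way round below 0.05 rad and linear speed of roller below 0.01 m/s).
It fails at once if the roller is driven against the stop with 20 N or more (contact force between roller and stop_block above 20 N).
It fails at once if the grease jar is moved more than 20 mm (distance of grease_jar from where it was at the start of the episode above 0.02 m).
It fails at once if the cutter ring is moved more than 20 mm (distance of cutter from where it was at the start of the episode above 0.02 m).
It fails at once if the scraper is moved more than 20 mm (distance of scraper from where it was at the start of the episode above 0.02 m).
It also fails if it takes over 61 s, if anything falls off the work surface, if the arm or the gripper's body presses on something with over 40 N, if the wrist force passes 120 N, or if a joint passes its speed limit or range.

## Working session

There is one attempt and no reset: what is moved stays moved. The work goes in short steps, each a Python script; the robot and the scene stay as the last script left them, time stands still between calls to the robot, and variables do not carry over. Pictures are saved under pics/ and viewed, at most 10 in all, crops included, and the job is handed in when it is done.

```bash
mkdir -p pics; python3 - <<'E'
from bench import robot
import cv2
for n in("top","side"):
    d=robot.get_image(n); cv2.imwrite(f"pics/{n}0.png",d["img"]); print({k:v for k,v in d.items() if k!="img"})
print(robot.current_t(),robot.current_eef_rot())
E
```

```text
{'fovy': 54.54319436223301, 'cx': 325.053914050368, 'cy': 209.3487738634807, 'eye': array([ 397.69462812,  -33.376109  , 1065.62224196]), 'orientation': array([-2.95324709e+00, -4.35216834e-04, -1.57572349e+00])}
{'fovy': 42.72177850874525, 'cx': 320.4707694574566, 'cy': 196.40136231167733, 'eye': array([277.57569482, 707.31617835, 828.96407028]), 'orientation': array([-2.3359323 , -0.01300268, -2.7410134 ])}
0.1 [-3.14001741e+00 -3.51413087e-04  4.15784117e-01]
```

View pics/top0.png

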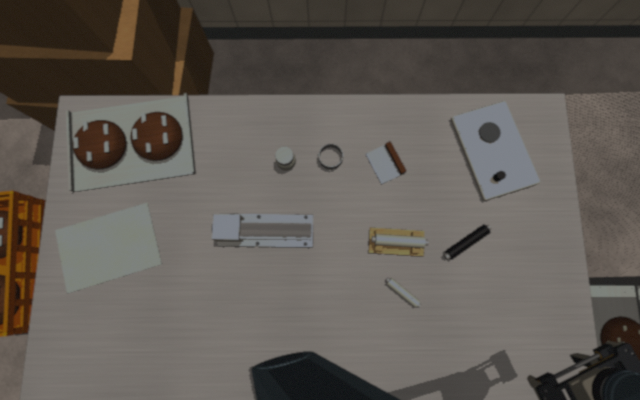

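View pics/side0.png

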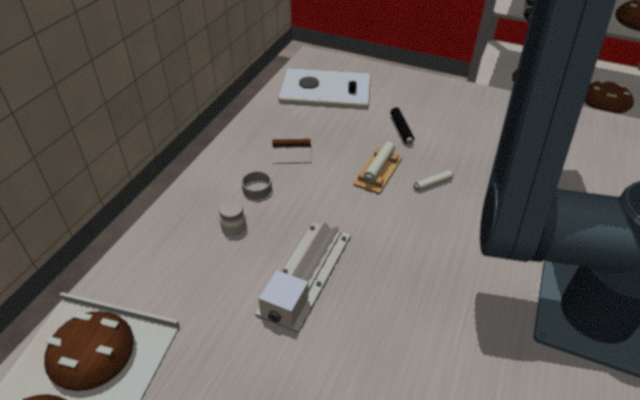

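The top view shows the white roller on the wooden rest at about (398,240). The bed is at (263,231) with its hood on the left end, and the loose small white and black rollers are distractors. I'll enlarge both areas.

```bash
python3 - <<'E'
import cv2,numpy as np
t=cv2.imread("pics/top0.png"); s=cv2.imread("pics/side0.png")
f=lambda i,x,y,w,h:cv2.convertScaleAbs(cv2.resize(i[y:y+h,x:x+w],None,fx=6,fy=6,interpolation=cv2.INTER_CUBIC),alpha=1.4)
cv2.imwrite("pics/tc.png",np.vstack([f(t,200,205,125,50),f(t,350,215,125,50)]))
cv2.imwrite("pics/sc.png",np.hstack([f(s,250,218,110,100)[:, :],])[:600])
E
```

```text
(no output)
```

View pics/tc.png

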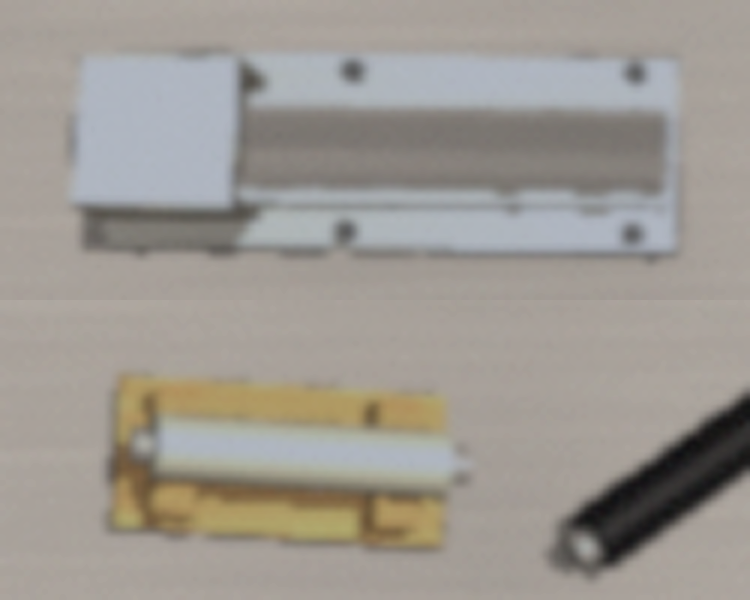

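View pics/sc.png

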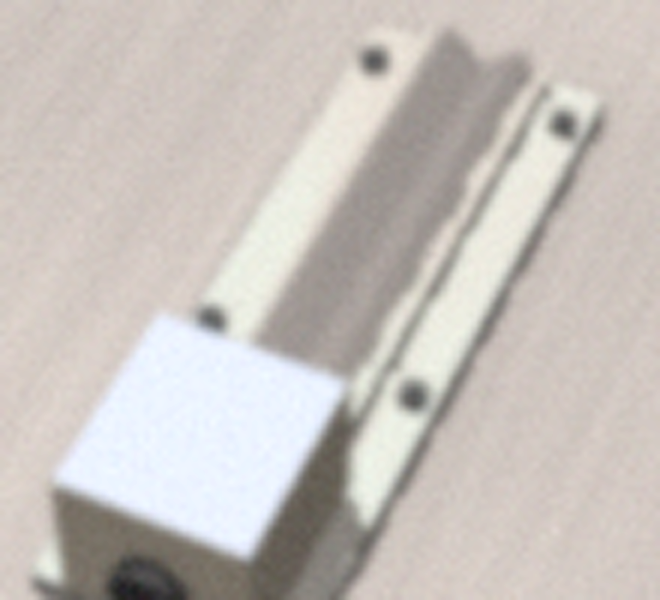

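The crops give usable corners of the hood, base, rest and roller barrel in pixels. I'll fit poses to them next.

```bash
cat > h.py <<'E'
import numpy as np
from scipy.spatial.transform import Rotation as Ro
from scipy.optimize import least_squares
C={'top':(54.54319436223301,325.053914050368,209.3487738634807,[397.69462812,-33.376109,1065.62224196],[-2.95324709,-4.35216834e-04,-1.57572349]),
'side':(42.72177850874525,320.4707694574566,196.40136231167733,[277.57569482,707.31617835,828.96407028],[-2.3359323,-0.01300268,-2.7410134])}
def proj(n,P):
    fv,cx,cy,e,o=C[n]; f=200/np.tan(np.radians(fv/2))
    q=(np.atleast_2d(P)-e)@Ro.from_euler('xyz',o).as_matrix()
    return q[:,:2]/q[:,2:]*f+[cx,cy]
def place(p,M):
    c,s=np.cos(p[2]),np.sin(p[2]); M=np.atleast_2d(M).astype(float)
    return np.c_[p[0]+c*M[:,0]-s*M[:,1],p[1]+s*M[:,0]+c*M[:,1],M[:,2]]
def fit(obs,p0):  # obs: list (cam, model pts, pixels)
    r=lambda p:np.concatenate([(proj(n,place(p,M))-px).ravel() for n,M,px in obs])
    s=least_squares(r,p0,x_scale=[100,100,1],loss='soft_l1'); return s.x,r(s.x).reshape(-1,2)
crop=lambda P,ox,oy:(np.array(P,float)+.5)/6-.5+[ox,oy]
E
python3 - <<'E'
from h import *
np.set_printoptions(precision=2,suppress=True)
bt=('top',[(60,-33,66),(60,33,66),(130,-33,66),(130,33,66),(-130,-45,10),(-130,45,10),(130,45,10)],
 crop([(241,58),(235,208),(83,54),(72,205),(680,58),(680,258),(83,250)],200,205))
bs=('side',[(60,33,66),(60,-33,66),(130,33,66),(130,-33,66),(-130,45,10)],crop([(342,380),(160,318),(248,556),(55,487),(600,98)],250,218))
for o in([bt],[bs],[bt,bs]):
    p,r=fit(o,[350,100,1.57]);print('bed',p.round(4));print(r.T)
rt=('top',[(75,-35,8),(-75,-35,8),(-75,35,8),(75,35,8)],crop([(120,75),(446,97),(440,248),(108,228)],350,215))
p,r=fit([rt],[350,-200,1.57]);print('rest',p.round(4));print(r.T)
ro=('top',[(65,0,31),(-65,0,31)],crop([(155,147),(449,164)],350,215))
p,r=fit([ro],[350,-200,1.57]);print('roller',p.round(4));print(r.T)
E
```

```text
bed [542.02 128.95   1.55]
[[ 0.1  -0.36 -0.3  -0.25  0.27 -0.45  3.52]
 [-0.01  0.13  0.23  0.2   0.35 -0.39 -0.6 ]]
bed [544.13 128.28   1.56]
[[ 1.29 -0.5   0.35 -0.91 -0.01]
 [ 0.5  -0.8   0.96 -0.37 -0.44]]
bed [542.98 128.7    1.56]
[[ 0.12 -0.18 -0.28 -0.08  0.27 -0.26  3.7   1.51 -0.19  0.32 -0.83  0.76]
 [-0.24 -0.1   0.16  0.13 -0.27 -1.03 -0.66  0.89 -0.61  1.3  -0.25  0.08]]
rest [ 508.9  -228.16    1.5 ]
[[-0.42 -0.19  0.25  0.35]
 [-0.12 -0.05  0.34 -0.16]]
roller [ 509.12 -234.53    1.51]
[[ 0.19 -0.18]
 [ 0.01 -0.  ]]
```

```bash
python3 - <<'E'
from bench import robot
from h import *
import cv2
pi=np.pi
for yaw in(1.51,1.51-pi):
    print(yaw,[robot.inverse_kinematics(p,[pi,0,yaw]) for p in([509,-234.5,25.5],[542.5,94,28],[542.5,10,28])])
y=1.51 if abs(robot.inverse_kinematics([509,-234.5,25.5],[pi,0,1.51])[5])<1.9 else 1.51-pi
robot.move_ptp([509,-234.5,110],[pi,0,y])
hit=robot.move_linear([509,-234.5,25.5],speed=120,f_stop=8); print('hit',hit,robot.current_tcp_pos())
for n in('top','side'):
    cv2.imwrite(f'pics/{n}1.png',robot.get_image(n)['img'])
print(robot.current_t(),y,robot.current_qpos(),robot.current_gripper_width())
E
```

```text
1.51 [array([-0.63074221,  0.47671853,  1.73909127,  0.        ,  0.92578286,
       -0.56994588]), array([-3.10562870e-02,  4.59268505e-01,  1.76216822e+00, -4.44089210e-16,
        9.20155924e-01,  2.97400398e-02]), array([-1.87220374e-01,  4.47922913e-01,  1.78233843e+00, -4.44089210e-16,
        9.11331308e-01, -1.26424047e-01])]
-1.631592653589793 [array([-6.30742208e-01,  4.76718528e-01,  1.73909127e+00, -4.44089210e-16,
        9.25782856e-01,  2.57164677e+00]), array([-3.10562870e-02,  4.59268505e-01,  1.76216822e+00, -4.44089210e-16,
        9.20155924e-01, -3.11185261e+00]), array([-1.87220374e-01,  4.47922913e-01,  1.78233843e+00, -4.44089210e-16,
        9.11331308e-01,  3.01516861e+00])]
hit False [ 509.41299633 -235.08987092   26.09879207]
2.5583 1.51 [-6.30876900e-01  4.75533794e-01  1.73796777e+00  5.97778055e-06
  9.26102489e-01 -5.69959213e-01] 1.0013876006333404
```

```bash
python3 - <<'E'
from bench import robot
from h import *
import cv2
pi=np.pi
robot.move_gripper(0.0)
print('w',robot.current_gripper_width(),robot.current_finger_force(),robot.current_contact_force())
robot.move_linear([509,-234.5,110],speed=120); robot.sleep(.2)
print('w',robot.current_gripper_width(),robot.current_finger_force(),robot.current_contact_force())
g=place([542.5,128.8,1.555],(-38,0,33))[0]; print(g)
robot.move_ptp([g[0],g[1],90],[pi,0,1.555])
robot.sleep(.2)
for n in('top','side'):
    cv2.imwrite(f'pics/{n}2.png',robot.get_image(n)['img'])
t=cv2.imread('pics/top2.png');s=cv2.imread('pics/side2.png')
f=lambda i,x,y,w,h,k:cv2.convertScaleAbs(cv2.resize(i[y:y+h,x:x+w],(400,600),interpolation=cv2.INTER_CUBIC),alpha=1.3)
cv2.imwrite('pics/c2.png',np.hstack([f(t,200,180,120,180,0),f(s,250,170,120,180,0)]))
print(robot.current_t(),robot.current_tcp_pos())
E
```

```text
w 0.3147357194836725 29.995999932289124 [ 0.69777761  0.02215575 -0.34117714]
w 0.31385406501773505 29.98767614364624 [ 0.29175798  0.25697083 -2.36393417]
[541.89976454  90.80474086  33.        ]
6.175 [542.13013038  89.84617372  90.02074405]
```

View pics/c2.png

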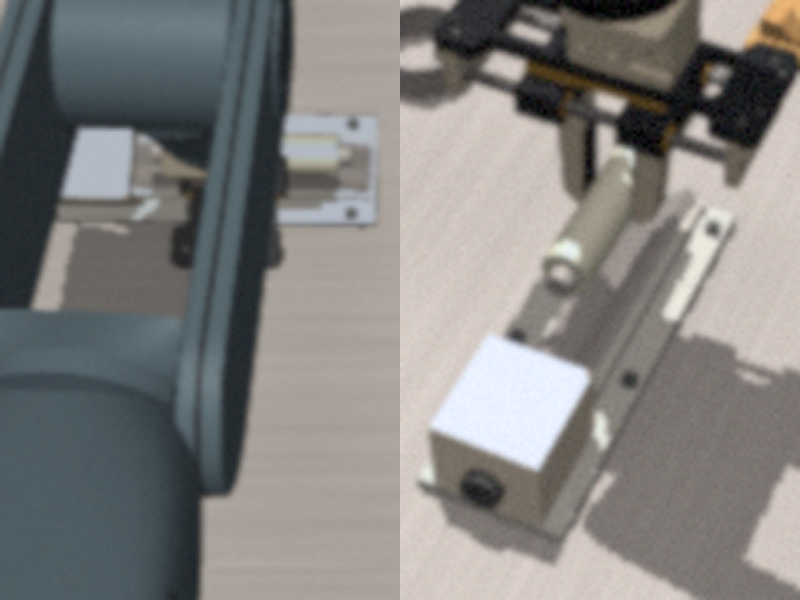

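The side crop shows the roller held level at about (590,220), lined up with the groove and ahead of the hood. Next I'll lower it and let go.

```bash
python3 - <<'E'
from bench import robot
from h import *
import cv2
g=place([542.5,128.8,1.555],(-38,0,33))[0]
robot.move_linear([g[0],g[1],40],speed=80)
print(robot.current_contact_force())
hit=robot.move_linear([g[0],g[1],27.6],speed=12,f_stop=5)
print(hit,robot.current_tcp_pos(),robot.current_contact_force())
robot.move_gripper(1.0); robot.sleep(.5)
print(robot.current_contact_force(),robot.current_finger_force())
robot.move_linear([g[0],g[1],125],speed=120)
b=place([542.5,128.8,1.555],(-138,0,33))[0]   # stand-off behind near end
robot.move_linear([b[0],b[1],125],speed=120)
robot.move_gripper(0.0)
for n in('top','side'):
    cv2.imwrite(f'pics/{n}3.png',robot.get_image(n)['img'])
t=cv2.imread('pics/top3.png');s=cv2.imread('pics/side3.png')
f=lambda i,x,y,w,h:cv2.convertScaleAbs(cv2.resize(i[y:y+h,x:x+w],(w*5,h*5),interpolation=cv2.INTER_CUBIC),alpha=1.3)
cv2.imwrite('pics/c3.png',np.vstack([f(t,200,195,130,60),f(s,240,215,130,60)]))
print(robot.current_t(),robot.current_tcp_pos(),robot.current_gripper_width())
E
```

```text
[-0.10568412  0.37642601 -2.30972156]
False [542.09996233  90.77606873  27.75917341] [ 0.43632423 -0.97359245 -1.52776979]
[ 0.37502082 -0.58630567  0.48208071] 0.0
13.2417 [540.32028025  -9.17820728 124.98614228] 0.007630269474267004
```

View pics/c3.png

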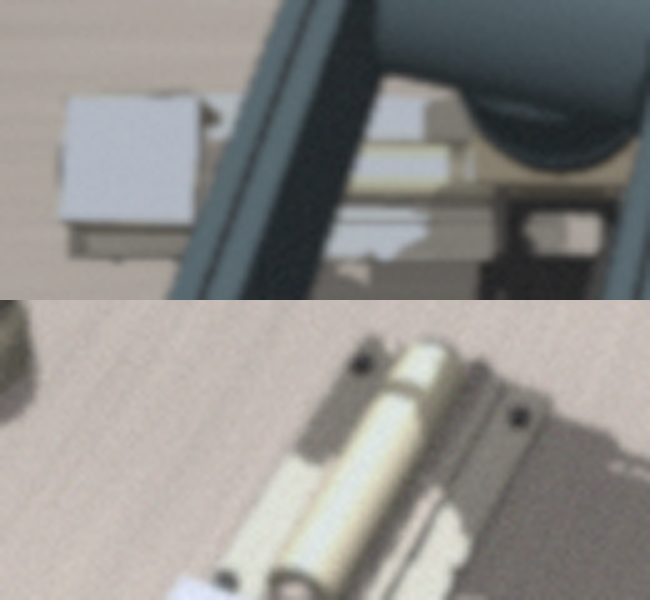

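The roller is seated in the groove with its end well short of the hood (near barrel end in the top crop at about (450,168)). Next I'll lower the closed fingers behind it, find contact, slide it and feel for the stop.

```bash
cat >> h.py <<'E'
B=[542.5,128.8,1.555]
ax=np.array([np.cos(B[2]),np.sin(B[2]),0])
Z=30
def P(x): q=place(B,(x,0,Z))[0]; return list(q)
E
python3 - <<'E'
from bench import robot
from h import *
bx=lambda:(np.array(robot.current_tcp_pos())-P(0))@ax
F=lambda:-np.mean([np.array(robot.current_contact_force())@ax for _ in range(5)])
robot.move_linear(P(-138),speed=80); robot.sleep(.3)
print('free',bx(),F(),robot.current_tcp_pos())
h=robot.move_linear(P(-110),speed=12,f_stop=1.2); x=bx(); print('contact',h,x,F())
if h:
    print('near end',x+7.5,'centre',x+82.5)
    h=robot.move_linear(P(x+25),speed=12,f_stop=7); print('slide',h,bx(),F(),robot.current_contact_force())
print(robot.current_t())
E
```

```text
free -138.02528818218659 -0.2814956557099786 [540.48699614  -9.21070957  30.28487502]
contact True -122.08800576602218 -0.28316371878906943
near end -114.58800576602218 centre -39.58800576602218
slide False -97.10376565546765 2.1929567340952425 [-0.89598398 -2.17907593 -0.53928691]
18.4667
```

```bash
python3 - <<'E'
from bench import robot
from h import *
bx=lambda:(np.array(robot.current_tcp_pos())-P(0))@ax
F=lambda:-np.array(robot.current_contact_force())@ax
h=robot.move_linear(P(-82),speed=10,f_stop=5); print(h,bx(),F())
if not h:
    h=robot.move_linear(P(-44),speed=5,f_stop=4); print('stop',h,bx(),F())
for _ in range(4): robot.sleep(.05); print(F(),bx())
print(robot.current_t(),robot.current_contact_force())
E
```

```text
False -81.96648385007748 1.1568814076881164
stop True -56.771967795972074 1.4403342451963381
0.957030662856823 -56.803454777745166
1.0087794751929464 -56.81846202007132
-0.166870679530397 -56.82834365034865
-0.6123250448228973 -56.82845383483961
24.9833 [-0.69985018  0.62345743  0.93088765]
```

```bash
python3 - <<'E'
from bench import robot
from h import *
bx=lambda:(np.array(robot.current_tcp_pos())-P(0))@ax
def F(n=5):
    v=[]
    for _ in range(n): robot.sleep(.03); v.append(-np.array(robot.current_contact_force())@ax)
    return np.mean(v)
x=bx()
for i in range(30):
    x+=.15; robot.move_linear(P(x),speed=4); f=F(); print(i,round(x,2),round(bx(),2),round(f,2),round(robot.current_t(),2))
    if f>8.5: break
for _ in range(4): print('hold',F(10))
print(robot.current_t(),robot.current_contact_force())
E
```

```text
0 -56.68 -56.76 1.49 25.62
1 -56.53 -56.71 3.0 26.03
2 -56.38 -56.68 4.76 26.45
3 -56.23 -56.66 5.05 26.87
4 -56.08 -56.6 5.59 27.28
5 -55.93 -56.6 6.32 27.7
6 -55.78 -56.55 7.06 28.12
7 -55.63 -56.54 7.33 28.53
8 -55.48 -56.5 7.15 28.95
9 -55.33 -56.5 8.18 29.37
10 -55.18 -56.47 8.98 29.78
hold 8.596417032985006
hold 8.853521336515445
hold 8.750795609988547
hold 8.535012141328174
31.1167 [-1.91055873 -7.64936614  0.66239583]
```

```bash
python3 - <<'E'
from bench import robot
from h import *
import cv2
F=lambda:-np.array(robot.current_contact_force())@ax
robot.move_linear(P(-54.95),speed=4)
for _ in range(4): robot.sleep(.3); print(F())
# ease off slowly, watch the finger part from the roller
for x in(-55.5,-56,-56.4,-56.8,-57.2,-57.8): robot.move_linear(P(x),speed=4); robot.sleep(.15); print(x,F(),(np.array(robot.current_tcp_pos())-P(0))@ax)
robot.move_linear(P(-75),speed=40)
cv2.imwrite('pics/side4.png',cv2.resize(robot.get_image('side')['img'][215:315,240:370],None,fx=5,fy=5,interpolation=cv2.INTER_CUBIC))
print(robot.current_t())
E
```

```text
9.257530693925398
9.210595330710804
9.819211987073778
9.836070443730655
-55.5 7.879469372477936 -56.463686299028566
-56 5.444056396324919 -56.49507183878126
-56.4 4.780418879590257 -56.528590124232146
-56.8 1.1856696619709448 -56.617314078300026
-57.2 0.3634787515215447 -56.955091686600774
-57.8 0.8588420563689756 -57.78975770693919
35.7167
```

View pics/side4.png

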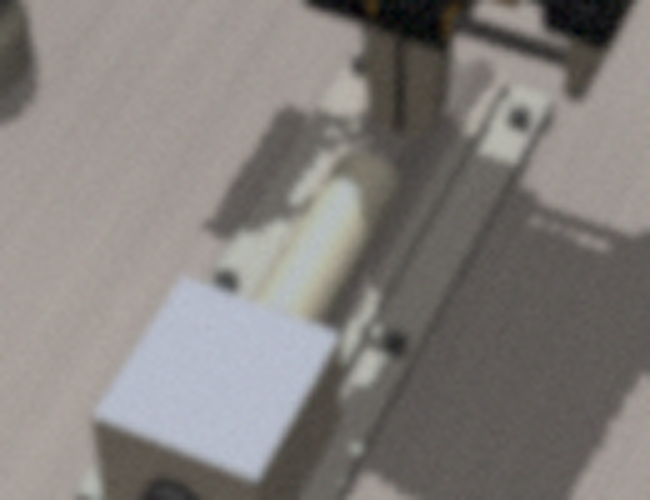

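The roller lies in the groove with its end under the hood, and the finger is clear of it. I'll re-probe gently to check it is still on the stop: a gap would show as the roller sliding at about 2 N.

```bash
python3 - <<'E'
from bench import robot
from h import *
bx=lambda:(np.array(robot.current_tcp_pos())-P(0))@ax
def F(n=6):
    v=[]
    for _ in range(n): robot.sleep(.03); v.append(-np.array(robot.current_contact_force())@ax)
    return np.mean(v)
robot.move_linear(P(-60),speed=30); print('free',F())
robot.move_linear(P(-57.3),speed=6); x=-57.3
while x<-55.8:
    x+=.12; robot.move_linear(P(x),speed=4); f=F(); print(round(x,2),round(bx(),3),round(f,2))
    if f>6: break
print(robot.current_t())
E
```

```text
free -0.17592577247354357
-57.18 -57.201 -0.08
-57.06 -57.051 0.42
-56.94 -56.942 0.03
-56.82 -56.818 -0.27
-56.7 -56.788 0.63
-56.58 -56.722 1.98
-56.46 -56.697 3.92
-56.34 -56.637 5.02
-56.22 -56.605 5.34
-56.1 -56.577 5.59
-55.98 -56.566 6.32
42.1167
```

The force rises straight from first contact with no sliding plateau, so the roller stayed on the stop. I'll ease off and hand in.

```bash
python3 - <<'E'
from bench import robot
from h import *
for x in(-56.4,-56.8,-57.4): robot.move_linear(P(x),speed=4)
robot.move_linear(P(-66),speed=30)
robot.sleep(.2)
print(robot.current_t(),robot.hand_in())
E
```

```text
the job is handed in; nothing more can be done
43.5583 None
```

The roller is in the V-groove against the stop and the job is handed in at 43.6 s, but no verdict came back: I pressed it for over a second at an estimated 7–8 N on the stop (about 9–10 N at the fingertip), and a re-probe after the first withdrawal found it still seated.

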